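# Move the warming over to the plate with the portion

## Task

The portion of fish and chips is standing on a cold warming plate while the empty warming plate is switched on. With your fingertips, first push the empty plate's lever over to off (away from its plate), then push the lever of the plate with the food over to on (towards its plate), each until it snaps fully over; the two must never be on together. Leave the tray, sauce bottle, shaker and cup standing where they are.

Things in the scene. Friction and masses are not known exactly. Their poses are not given: they have to be found in the camera images.
- warmer_full: Warming plate carrying the tray of food; its lever starts OFF. Fixed. Origin on the counter right under the lever's pivot (pivot 45 mm up, axis y), z up, x from console to plate, within 0.3 rad of world x. Grey console: x -45 to 50, y +-50, top z 50 mm; white bar (OFF end) at x -36, green bar (ON end) at x 40. Plate, silver with dark top: x 50 to 230, y +-100, top z 50 mm.
- warmer_empty: Warming plate with nothing on it; its lever starts ON. Same look, sizes and frame as warmer_full; either may be left or right. Fixed. Origin on the counter right under the lever's pivot (pivot 45 mm up, axis y), z up, x from console to plate, within 0.3 rad of world x.
- lever_full (a joint): Lever of the plate with the food, rad: 0 = fully OFF (0.5 rad toward the white bar, unit -x), 0.5 upright, 1.0 = fully ON (0.5 rad toward green bar and plate, +x). Rigid stop at each end. Over-centre spring: 2 to 4 N at the knob to leave an end, fading to none upright; past upright it snaps to the other end by itself.
- lever_empty (a joint): Lever of the empty plate, rad: 0 = fully OFF (0.5 rad toward the white bar, unit -x), 0.5 upright, 1.0 = fully ON (0.5 rad toward green bar and plate, +x). Rigid stop at each end. Over-centre spring: 2 to 4 N at the knob to leave an end, fading to none upright; past upright it snaps to the other end by itself.
- knob_full (a point): Lever of the plate with the food: centre of its red ball knob, 26 mm across, 75 mm from the pivot on a 10 mm thick steel stem. At the ends it is 36 mm before (OFF) or beyond (ON) the pivot along the unit's x and 111 mm above the counter; 120 mm when upright.
- knob_empty (a point): Lever of the empty plate: centre of its red ball knob, 26 mm across, 75 mm from the pivot on a 10 mm thick steel stem. At the ends it is 36 mm before (OFF) or beyond (ON) the pivot along the unit's x and 111 mm above the counter; 120 mm when upright.
- tray: Loose open card tray, 110 x 160 x 30 mm (x, y, z), 0.3 kg, with a golden fillet and chips (heaped to 39 mm), on the plate; origin at the centre of its underside. Leave it alone.
- sauce: Loose yellow sauce bottle with a white cap, 52 mm diameter, 150 mm tall; origin at the centre of its underside. Leave it alone.
- shaker: Loose steel shaker, 48 mm diameter, 85 mm tall; origin at the centre of its underside. Leave it alone.
- cup: Loose black open cup, 72 mm diameter, 70 mm tall; origin at the centre of its underside. Leave it alone.

How it is judged:
By the outcome, as a careful person would: the job done as asked, in the order asked, and still so for the second after the job is handed in, with the robot touching nothing.
It also fails if it takes over 48 s, if anything falls off the work surface, if the arm or the gripper's body presses on something with over 40 N, if the wrist force passes 120 N, or if a joint passes its speed limit or range.

## Robot

A 7-joint arm with a two-finger parallel gripper is mounted at the origin on the work surface. World frame = base frame: x ahead of the robot, y to its left, z up, the work surface at z = 0. Lengths are in m, angles in rad, forces in N, time in s.
With the tool pointing down it reaches from about 0.4 to 0.85 m from the base axis. Payload 4.5 kg.
Tool frame: the origin (TCP) lies between the finger pads; the fingertips stand 19 mm ahead of it and the grasp point (between the pads) is the TCP (r.nose_length is the distance from the TCP to the fingertips, in m); z points along the fingers, x is the direction in which the jaws open and shut, and the axes are right-handed (so a half turn about z gives the same grasp; the last joint's range is limited). The gripper opens to 88 mm and grips with 3 to 60 N. Pads are 18 mm wide; open, the fingers measure 123 mm over their backs; the gripper's body (75 mm by 187 mm) begins 45 mm behind the grasp point.
Start: joints at [0.034, 0.689, -0.195, 1.565, 0.157, 0.902, -0.215], TCP at [0.625, 0, 0.258] pointing down, gripper open.
Joint ranges: [-3.01, 3.01], [-0.46, 2.08], [-1.47, 1.51], [0.13, 2.56], [-1, 4.14], [0.04, 2.09], [-2.66, 2.66]. Speed limits (rad/s): [2.57, 2.57, 3.14, 3.14, 3.14, 3.14, 3.14].

## Interface

Orientations are given as a unit quaternion [x, y, z, w].
In Python, from plant import get_state, vision, r gives the robot as it stands.
- The arm moves only by the tool play_rows, never from a script. Its argument "deltas" is a list that holds one entry, the list of rows, each a list of 7 numbers: the gripper command: -1 is fully open, 1 is shut, values between are in proportion, then the shift along the tool's x, y, z normalised to -1 to 1, where 1 is 300 mm, then the turn, a rotation vector about the tool's x, y, z normalised to -1 to 1, where 1 is pi rad. A call has 1 to 5 rows; each row is the pose to reach, as a shift and turn from the pose measured when the call began, along the tool's axes at that moment, turning the shorter way round; what a row does not reach only later rows make up. A row lasts 1/8 s, in which the tool goes at most 62.5 mm and 10.7 degrees, less where a joint would pass 70% of its speed; a pose out of reach is approached as far as the arm can. A call with a number of a shift or a turn outside -1 to 1 is refused whole. A call with a gripper value outside its range is refused whole. The fingers move at their own pace and stop on an object; "force" is the grip in N (left out, the last holds). Time passes only in rows, so rows that repeat a pose let the fingers close. It gives the time, the measured TCP pose, the force and the opening at its end, in the units of the state.
- get_state(): the state, without advancing time (a new reading comes with each control period).
- vision.snapshot(name): name is "scene" or "side" or "wrist"; returns the picture (420x560x3 uint8, red, green, blue); there is no depth.
- vision.camera_model(name): a dict with "vfov" (degrees; the focal length in pixels is half the picture's height over the tangent of half this angle, whatever the lens; pixels are square), "cx", "cy" (the principal point, pixels), "world_to_cam" (4x4, takes a point from world to camera coordinates). Camera axes: x right, y up, looking along -z (the intrinsics and any distortion apply to the point x, -y, -z); pixel columns grow to the right and rows downward; lengths in m; the calibration is good to about 2 mm. A picture is of the moment at which its call begins: read the wrist's pose just before it. camera_model takes no time and is no camera call; for the wrist camera it gives the pose at the moment of the call.
- r.finish_job(): hands the job in, once; it reports no verdict.
The state is a dict: "clock": time; "q": joint angles; "qd": joint speeds; "joint_torque": joint torques, N m; "tool_pos": TCP position; "eef_rot": TCP orientation; "contact_force": force on the tool from outside, world axes, zero at the start; "moment": the same for the moment, N m; "opening": opening from 0.0 (shut) to 1.0 (fully open).
Only numpy, scipy, OpenCV 4.12 (cv2) and the standard library are available. Lean on these libraries where they do the work, as an engineer would, in place of code of your own. Each camera call takes 0.05 s, during which the arm holds its last target.

## Working session

There is one attempt and no reset: what is moved stays moved. The work goes in short steps, Python scripts to look and compute and a tool call to move; the robot and the scene stay as the last step left them, time stands still between calls to the robot, and variables do not carry over. Pictures are saved under pics/ and viewed, and the job is handed in when it is done.

Besides the shell and the picture viewer there is one more tool, called after "Emit:" as a command line: name --argument value ..., lists and objects as JSON in quotes. play_rows: Moves the arm, as the interface text tells. Scaled input: -1 to 1 covers 300 mm each way for a shift and pi rad each way for a turn. Its arguments: {"type":"object","properties":{"deltas":{"type":"array"},"force":{"type":"number"}},"required":["deltas"]}

```bash
mkdir -p pics; ls; python3 - <<'E'
from plant import get_state, vision, r
import cv2
s=get_state();print(s)
for n in("scene","side","wrist"):
    cv2.imwrite(f"pics/{n}0.png",vision.snapshot(n)[:,:,::-1]);m=vision.camera_model(n);print(n,m)
E
```

```text
pics
{'clock': 0.0, 'q': array([ 0.03378287,  0.68996776, -0.1945189 ,  1.56634775,  0.15729483,
        0.90249451, -0.21508247]), 'qd': array([ 0.0003833 ,  0.0015936 ,  0.0005608 , -0.0001499 , -0.00154167,
       -0.00077671, -0.00047702]), 'joint_torque': array([ 3.38560185e-04, -5.27571630e+01, -1.26686912e+00, -1.53434461e+01,
       -5.26333472e-02,  6.56995355e-03,  1.65937727e-04]), 'tool_pos': array([ 6.24400700e-01, -3.27792298e-05,  2.56919261e-01]), 'eef_rot': array([ 9.99999581e-01,  6.00532457e-05, -9.10772027e-04,  6.34736420e-05]), 'contact_force': array([-1.04375104,  0.56917627, -0.65185164]), 'moment': array([ 0.0087252 , -0.02482183,  0.01558983]), 'opening': 0.9986547079403126}
scene {'vfov': 49.88350536179196, 'cx': 287.75436284437546, 'cy': 212.25590969339913, 'world_to_cam': array([[ 0.55809197,  0.82974399,  0.00763271, -0.31897192],
       [-0.63934345,  0.42412726,  0.64137043,  0.30070012],
       [ 0.52893602, -0.36282361,  0.7671934 , -1.60075122],
       [ 0.        ,  0.        ,  0.        ,  1.        ]])}
side {'vfov': 52.876325815738284, 'cx': 275.076078813918, 'cy': 205.49005658575524, 'world_to_cam': array([[-0.92546622, -0.37849225,  0.01599675,  0.51263925],
       [ 0.2094824 , -0.47611703,  0.85406657, -0.19099896],
       [-0.31564125,  0.79376079,  0.51991769, -0.85137147],
       [ 0.        ,  0.        ,  0.        ,  1.        ]])}
wrist {'vfov': 71.42788071698038, 'cx': 285.6803593568519, 'cy': 208.6051250928157, 'world_to_cam': array([[ 9.99999367e-01, -3.04927068e-05, -1.12495820e-03,
        -6.24057985e-01],
       [-2.72145304e-04,  9.63410631e-01, -2.68029630e-01,
         3.66006338e-02],
       [ 1.09196964e-03,  2.68029766e-01,  9.63410012e-01,
        -3.88830390e-01],
       [ 0.00000000e+00,  0.00000000e+00,  0.00000000e+00,
         1.00000000e+00]])}
```

View pics/scene0.png

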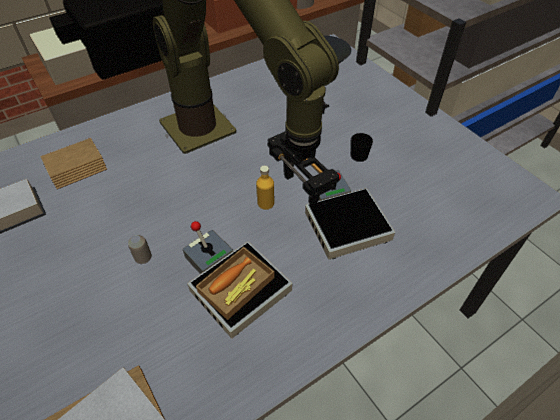

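View pics/side0.png

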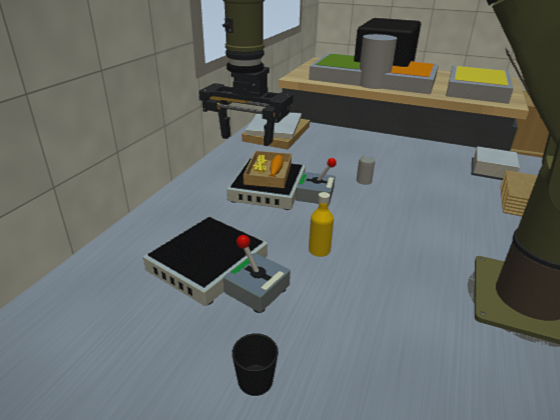

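View pics/wrist0.png

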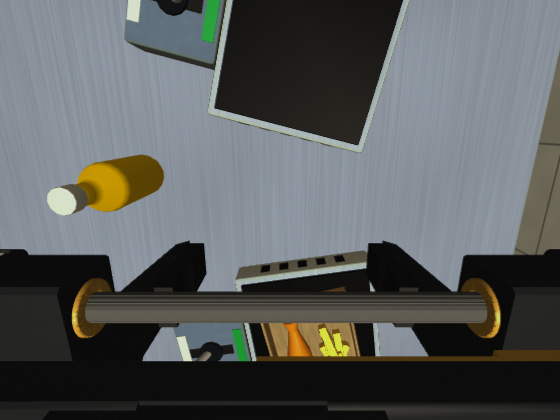

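The food plate is at y<0 with its lever off (red knob at side (332,162), scene (196,226)). The empty plate is at y>0 with its lever on (knob at side (243,241)). The bottle, shaker and cup stand clear of both.

```bash
cat > h.py <<'E'
import numpy as np,cv2
def ray(m,u,v,H=420):
    f=H/2/np.tan(np.radians(m["vfov"])/2);W=np.linalg.inv(m["world_to_cam"])
    d=W[:3,:3]@np.array([(u-m["cx"])/f,-(v-m["cy"])/f,-1.]);return W[:3,3],d/np.linalg.norm(d)
def plane(m,u,v,z):
    o,d=ray(m,u,v);return o+d*(z-o[2])/d[2]
def tri(a,b):
    (o1,d1),(o2,d2)=a,b
    t=np.linalg.lstsq(np.c_[d1,-d2],o2-o1,rcond=None)[0];p,q=o1+t[0]*d1,o2+t[1]*d2
    return (p+q)/2,np.linalg.norm(p-q)
def blobs(img,kind,amin=15):
    h=cv2.cvtColor(img,cv2.COLOR_BGR2HSV)
    if kind=="red": k=cv2.inRange(h,(0,180,80),(4,255,255))|cv2.inRange(h,(172,150,80),(180,255,255))
    if kind=="green": k=cv2.inRange(h,(50,120,60),(75,255,255))
    if kind=="yellow": k=cv2.inRange(h,(18,180,80),(26,255,255))
    if kind=="white": k=cv2.inRange(h,(20,5,190),(80,60,255))
    n,l,s,c=cv2.connectedComponentsWithStats(k)
    return [(c[i].round(1),s[i].tolist()) for i in range(1,n) if s[i][4]>=amin]
E
python3 - <<'E'
from h import *
from plant import vision
np.set_printoptions(precision=4,suppress=True)
for n in("scene","side","wrist"):
    im=cv2.imread(f"pics/{n}0.png");m=vision.camera_model(n)
    for k,z in(("red",.111),("green",.05),("white",.05),("yellow",.075)):
        for c,s in blobs(im,k): print(n,k,c,s,plane(m,*c,z)[:2])
ms,md=vision.camera_model("scene"),vision.camera_model("side")
print(tri(ray(ms,196,226),ray(md,332,162)))
E
```

```text
scene red [195.  225.6] [191, 222, 9, 9, 62] [ 0.4821 -0.2321]
scene green [334.9 191.6] [326, 189, 19, 7, 55] [0.5471 0.1846]
scene green [215.3 257.1] [206, 250, 20, 15, 78] [ 0.5582 -0.221 ]
scene white [63.8 43.5] [31, 28, 54, 30, 166] [-0.7251 -0.2395]
scene white [264. 168.] [261, 166, 7, 5, 31] [0.3467 0.0619]
scene white [194.6 242.3] [190, 239, 10, 8, 34] [ 0.4848 -0.2447]
scene yellow [265.  191.8] [257, 175, 17, 34, 465] [ 0.4531 -0.0002]
side red [331.3 161.9] [328, 158, 8, 9, 56] [ 0.4881 -0.2328]
side red [242.8 240.8] [237, 235, 13, 13, 134] [0.5486 0.1835]
side green [302.4 178.6] [299, 174, 7, 10, 39] [ 0.5629 -0.2214]
side green [240.1 266.3] [231, 259, 18, 15, 89] [0.5535 0.1891]
side white [329.4 182. ] [327, 178, 5, 9, 23] [ 0.4882 -0.2327]
side white [323.9 194.5] [320, 193, 9, 4, 24] [ 0.4822 -0.1597]
side white [272.1 280. ] [262, 272, 21, 17, 77] [0.4786 0.2016]
side yellow [413.7  68.8] [392, 62, 40, 14, 353] [ 0.4205 -1.5726]
side yellow [275.9 164.3] [271, 155, 12, 21, 153] [ 0.6458 -0.2277]
side yellow [261.8 170.4] [259, 168, 7, 6, 21] [ 0.6668 -0.1762]

[... 374 characters left out ...]
1] [ 0.4845 -0.2225]
wrist yellow [119.9 181.4] [77, 155, 86, 57, 3405] [0.4468 0.0132]
wrist yellow [ 78.9 312. ] [72, 283, 22, 55, 331] [ 0.3723 -0.1477]
wrist yellow [492.5 298.6] [484, 283, 17, 36, 177] [ 0.8721 -0.1289]
wrist yellow [492.4 330.6] [478, 320, 22, 18, 125] [ 0.8805 -0.1739]
wrist yellow [330.6 341.8] [318, 324, 29, 34, 120] [ 0.6806 -0.1906]
wrist yellow [335.8 331.2] [333, 329, 7, 5, 29] [ 0.6864 -0.1749]
wrist yellow [297.  345.2] [293, 333, 9, 23, 84] [ 0.6384 -0.1957]
wrist yellow [344.4 343.3] [341, 341, 8, 6, 32] [ 0.698  -0.1928]
wrist yellow [321.8 344.8] [319, 343, 7, 5, 25] [ 0.6697 -0.1951]
(array([ 0.4857, -0.2308,  0.1121]), np.float64(0.00012920019098752318))
```

```bash
python3 - <<'E'
from h import *
from plant import vision
m=vision.camera_model("wrist")
f=lambda a,b:(plane(m,*a,.05)[:2],plane(m,*b,.05)[:2])
for a,b,z in(((209,112),(361,151),.05),((236,278),(367,263),.05)):
    p,q=f(a,b);print(p,q,np.linalg.norm(q-p),np.arctan2(*(q-p)[::-1]))
md=vision.camera_model("side");ms=vision.camera_model("scene")
# expected pixel of bars with yaw
for K,yaw,s in((np.array([.5486,.1835]),-.25,-1),(np.array([.4855,-.232]),.12,1)):
    e=np.array([np.cos(yaw),np.sin(yaw)]);P=K+s*.036*e;print("pivot",P,"white",P-.036*e,"green",P+.04*e)
E
```

```text
[0.5408234  0.08499491] [0.7087648  0.04331889] 0.1730352697593821 -0.2432443713984098
[ 0.56101406 -0.11540467] [ 0.72577991 -0.09446401] 0.1660912241836585 0.12641568419907173
pivot [0.51371915 0.19240654] white [0.47883831 0.20131309] green [0.55247565 0.18251038]
pivot [ 0.52124111 -0.22769036] white [ 0.4855 -0.232 ] green [ 0.56095346 -0.22290187]
```

Emit:
play_rows --deltas '[[[1,-0.078,-0.57,0,0,0,0.0764],[1,-0.078,-0.57,0,0,0,0.0764],[1,-0.078,-0.57,0,0,0,0.0764],[1,-0.078,-0.57,0,0,0,0.0764],[1,-0.078,-0.57,0,0,0,0.0764]]]' --force 20

```text
clock: 0.78
tool_pos: [0.6012, 0.1699, 0.2568]
eef_rot: [0.993, -0.12, -0.001, 0.001]
contact_force: [-0.2, -0.8, -0.2]
opening: 0.458
```

```bash
python3 - <<'E'
from plant import get_state, vision
import cv2
s=get_state();print(s['clock'],s['tool_pos'],s['eef_rot'],s['contact_force'],s['opening'])
for n in("side","wrist"): cv2.imwrite(f"pics/{n}1.png",vision.snapshot(n)[:,:,::-1])
E
```

```text
0.775 [0.60117231 0.16991419 0.25680749] [ 9.92780774e-01 -1.19937168e-01 -7.81261082e-04  8.94932938e-04] [-0.19412311 -0.7963314  -0.19501885] 0.45831289568334416
```

View pics/side1.png

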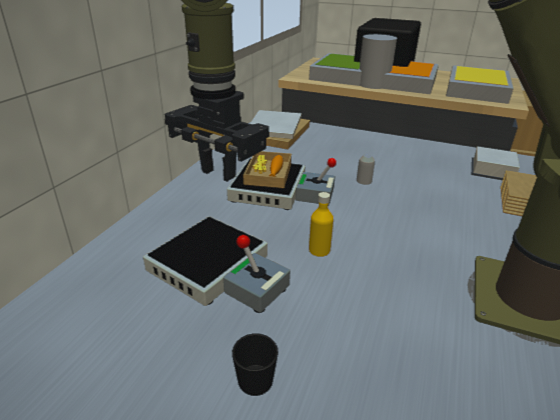

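View pics/wrist1.png

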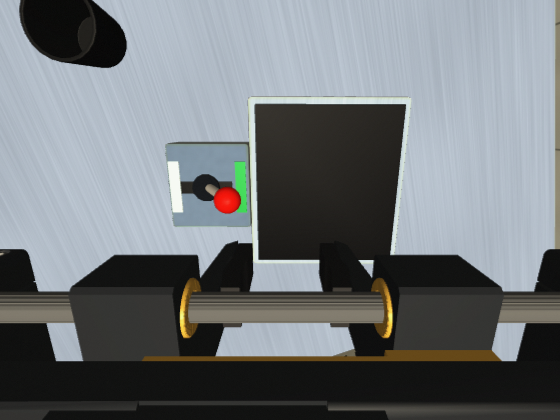

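The wrist view shows the empty unit lined up with the picture axes, so the yaw is right. The knob is at (228,200), and the fingers are still closing.

```bash
python3 - <<'E'
from h import *
from plant import vision,get_state
m=vision.camera_model("wrist");im=cv2.imread("pics/wrist1.png")
for k,z in(("red",.111),("green",.05),("white",.05)):
  for c,s in blobs(im,k,80): print(k,c,plane(m,*c,z)[:2])
E
```

```text
red [226.6 199.6] [0.54658233 0.18405161]
green [241.  184.9] [0.55193225 0.18526125]
white [315.6 156.5] [0.64282801 0.19627919]
white [174.8 186.4] [0.47682002 0.20205156]
```

Emit:
play_rows --deltas '[[[1,0,0,0.2,0,0,0],[1,0,0,0.2,0,0,0],[1,0,0,0.2,0,0,0],[1,0,0,0.2,0,0,0]]]'

```text
clock: 1.38
tool_pos: [0.6029, 0.1686, 0.1992]
eef_rot: [0.993, -0.121, 0.001, 0.0]
contact_force: [1.0, -0.8, -0.1]
opening: 0.005
```

Emit:
play_rows --deltas '[[[1,0.005,-0.006,0.287,0,0,0],[1,0.005,-0.006,0.287,0,0,0],[1,0.005,-0.006,0.287,0,0,0],[1,0.005,-0.006,0.287,0,0,0]]]'

```text
clock: 1.88
tool_pos: [0.6064, 0.1705, 0.115]
eef_rot: [0.993, -0.122, 0.003, -0.001]
contact_force: [0.7, -0.7, 0.1]
opening: 0.005
```

```bash
python3 - <<'E'
from plant import get_state, vision
import cv2
s=get_state();print(s['clock'],s['tool_pos'],s['contact_force'])
for n in("side",): cv2.imwrite(f"pics/{n}2.png",cv2.resize(vision.snapshot(n)[180:330,100:340,::-1],None,fx=3,fy=3))
E
```

```text
1.875 [0.60636798 0.17046462 0.11504726] [ 0.68839819 -0.66576881  0.12888673]
```

View pics/side2.png

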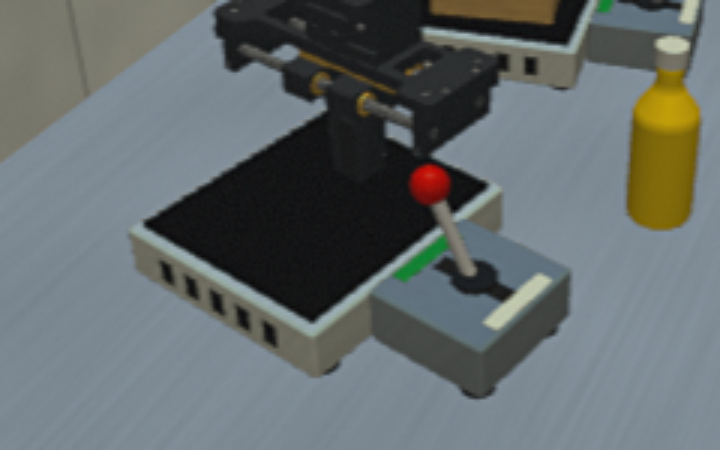

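Emit:
play_rows --deltas '[[[1,-0.06,0,0.006,0,0,0],[1,-0.1,0,0.006,0,0,0],[1,-0.14,0,0.006,0,0,0],[1,-0.18,0,0.006,0,0,0],[1,-0.21,0,0.006,0,0,0]]]'

```text
clock: 2.55
tool_pos: [0.5464, 0.1859, 0.1144]
eef_rot: [0.993, -0.122, 0.005, -0.001]
contact_force: [1.4, 0.5, 0.3]
opening: 0.002
```

Emit:
play_rows --deltas '[[[1,-0.03,0,0,0,0,0],[1,-0.06,0,0,0,0,0],[1,-0.08,0,0,0,0,0],[1,-0.08,0,0,0,0,0]]]'

```text
clock: 3.05
tool_pos: [0.5223, 0.1919, 0.1139]
eef_rot: [0.993, -0.121, 0.004, -0.001]
contact_force: [0.2, -0.2, -0.1]
opening: 0.005
```

```bash
python3 - <<'E'
from plant import get_state, vision
import cv2
s=get_state();print(s['clock'],s['tool_pos'],s['contact_force'])
for n in("side",): cv2.imwrite(f"pics/{n}3.png",cv2.resize(vision.snapshot(n)[180:330,100:340,::-1],None,fx=3,fy=3))
E
```

```text
3.05 [0.52231407 0.19194957 0.11389696] [ 0.1833539  -0.15888932 -0.08212152]
```

View pics/side3.png

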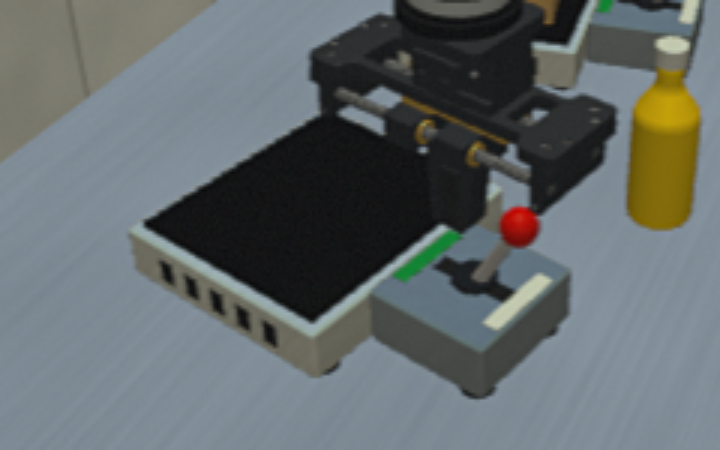

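The lever has gone over to the white bar (crop (518,227)). I'll measure the knob, then back off and rise.

```bash
python3 - <<'E'
from h import *
from plant import vision
m=vision.camera_model("side");im=vision.snapshot("side")[:,:,::-1]
for c,s in blobs(im,"red",40): print(c,plane(m,*c,.111)[:2])
E
```

```text
[331.4 162. ] [ 0.48771998 -0.2322853 ]
[272.6 255. ] [0.47836062 0.20161147]
```

Emit:
play_rows --deltas '[[[1,0.08,0,0,0,0,0],[1,0.08,0,0,0,0,0],[1,0.08,0,-0.3,0,0,0],[1,0.08,0,-0.35,0,0,0],[1,0.08,0,-0.35,0,0,0]]]'

```text
clock: 3.78
tool_pos: [0.5467, 0.1866, 0.2223]
eef_rot: [0.993, -0.122, 0.007, -0.003]
contact_force: [-0.9, -0.1, -0.1]
opening: 0.005
```

The empty lever is fully off: the knob is at (0.478, 0.202), as predicted. Now over to the food unit.

Emit:
play_rows --deltas '[[[1,0,0.15,-0.05,0,0,-0.04],[1,0,0.35,-0.1,0,0,-0.08],[1,-0.01,0.55,-0.1,0,0,-0.118],[1,-0.02,0.75,-0.1,0,0,-0.118],[1,-0.03,0.9,-0.1,0,0,-0.118]]]'

```text
clock: 4.4
tool_pos: [0.4697, -0.0756, 0.2489]
eef_rot: [0.998, 0.062, 0.006, -0.002]
contact_force: [0.8, 0.5, -0.4]
opening: 0.004
```

```bash
cat > go.py <<'E'
import sys
from plant import get_state
import numpy as np
from scipy.spatial.transform import Rotation as R
def go(p,yaw):
    s=get_state();T=R.from_quat(s['eef_rot']);G=R.from_euler('z',yaw)*R.from_quat([1,0,0,0])
    print(s['clock'],s['tool_pos'],(T.inv().apply(np.array(p)-s['tool_pos'])/.3).round(3),((T.inv()*G).as_rotvec()/np.pi).round(4))
go([float(a) for a in sys.argv[1:4]],float(sys.argv[4]))
E
python3 go.py .428 -.240 .2 .127
```

```text
4.4 [ 0.46973197 -0.07557585  0.24885892] [-0.208  0.527  0.159] [-0.0008 -0.004  -0.0008]
```

Emit:
play_rows --deltas '[[[1,-0.1,0.2,0.05,0,0,0],[1,-0.208,0.4,0.1,0,-0.004,0],[1,-0.208,0.527,0.15,0,-0.004,0],[1,-0.208,0.527,0.15,0,-0.004,0],[1,-0.208,0.527,0.15,0,-0.004,0]]]'

```text
clock: 5.03
tool_pos: [0.4274, -0.2387, 0.2019]
eef_rot: [0.998, 0.062, -0.001, -0.002]
contact_force: [0.2, 0.5, 0.2]
opening: 0.006
```

```bash
python3 go.py .428 -.240 .113 .127; python3 - <<'E'
from h import *
from plant import vision
m=vision.camera_model("wrist");im=np.ascontiguousarray(vision.snapshot("wrist")[:,:,::-1]);cv2.imwrite("pics/wrist4.png",im)
for k,z in(("red",.111),("green",.05),("white",.05)):
  for c,s in blobs(im,k,80): print(k,c,plane(m,*c,z)[:2])
im=vision.snapshot("side")[:,:,::-1];cv2.imwrite("pics/side4.png",im)
E
```

```text
5.025 [ 0.42739245 -0.23874876  0.20188755] [0.002 0.006 0.296] [-0.0015  0.0005 -0.0006]
red [362.4 220.5] [ 0.48664837 -0.23201153]
green [424.1 199.2] [ 0.56139497 -0.22003892]
white [428.1 253.2] [ 0.57971267 -0.27543852]
```

View pics/wrist4.png

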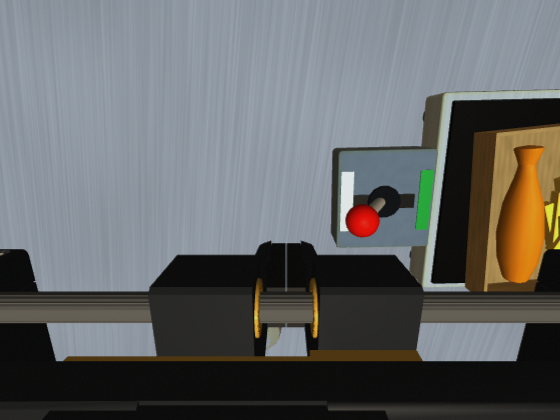

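View pics/side4.png

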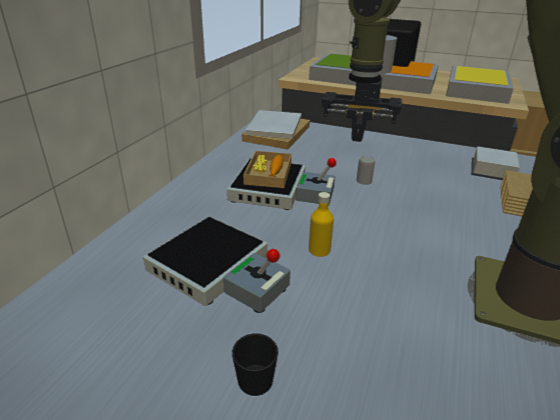

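The shaker seems to be near the start point: it shows at side (366,170), and something peeks out at wrist (272,335). I'll locate it before descending.

```bash
python3 - <<'E'
from h import *
from plant import vision
a,b=vision.camera_model("side"),vision.camera_model("scene")
print(plane(a,366.5,158,.085),plane(b,138,240,.085),plane(a,366,170,.0425),plane(b,140.5,249,.0425))
w=vision.camera_model("wrist");print(plane(w,272,335,.085))
E
```

```text
[ 0.41500842 -0.35402911  0.085     ] [ 0.422528   -0.37115693  0.085     ] [ 0.41297192 -0.36352069  0.0425    ] [ 0.41912345 -0.37376994  0.0425    ]
[ 0.43086032 -0.36624522  0.085     ]
```

The shaker is at about (0.416,-0.366), 125 mm from the fingers and lower than the gripper body, so it's clear. Descending.

Emit:
play_rows --deltas '[[[1,-0.002,0.004,0.15,0,0,0],[1,-0.002,0.004,0.296,0,0,0],[1,-0.002,0.004,0.296,0,0,0],[1,-0.002,0.004,0.296,0,0,0]]]'

```text
clock: 5.62
tool_pos: [0.4286, -0.2383, 0.115]
eef_rot: [0.998, 0.064, 0.0, -0.002]
contact_force: [0.3, 0.3, 0.3]
opening: 0.004
```

```bash
python3 go.py .510 -.2295 .113 .127
```

```text
5.625 [ 0.42856908 -0.23831687  0.11499757] [0.273 0.006 0.007] [-0.0011 -0.0003  0.0007]
```

Emit:
play_rows --deltas '[[[1,0.05,0.005,0.006,0,0,0],[1,0.1,0.005,0.006,0,0,0],[1,0.14,0.005,0.006,0,0,0],[1,0.18,0.005,0.006,0,0,0],[1,0.21,0.005,0.006,0,0,0]]]'

```text
clock: 6.25
tool_pos: [0.4927, -0.2316, 0.1142]
eef_rot: [0.998, 0.065, 0.002, -0.001]
contact_force: [-1.3, -0.2, 0.6]
opening: 0.002
```

Emit:
play_rows --deltas '[[[1,0.03,0,0,0,0,0],[1,0.06,0,0,0,0,0],[1,0.075,0,0,0,0,0],[1,0.075,0,0,0,0,0]]]'

```text
clock: 6.75
tool_pos: [0.5153, -0.2285, 0.1141]
eef_rot: [0.998, 0.065, 0.002, -0.002]
contact_force: [0.4, -0.5, -1.1]
opening: 0.004
```

```bash
python3 - <<'E'
from h import *
from plant import vision,get_state
s=get_state();print(s['clock'],s['tool_pos'],s['contact_force'])
for n in("side","scene"):
  m=vision.camera_model(n);im=np.ascontiguousarray(vision.snapshot(n)[:,:,::-1]);cv2.imwrite(f"pics/{n}5.png",im)
  for c,s in blobs(im,"red",20): print(n,c,s[4],plane(m,*c,.111)[:2])
E
```

```text
6.75 [ 0.51530388 -0.22850582  0.11412723] [ 0.37730914 -0.51442779 -1.12842894]
side [305.  158.8] 51 [ 0.55899007 -0.22233092]
side [272.6 255. ] 128 [0.47836062 0.20161147]
scene [326.3 159.4] 45 [0.47166442 0.20402945]
```

View pics/side5.png

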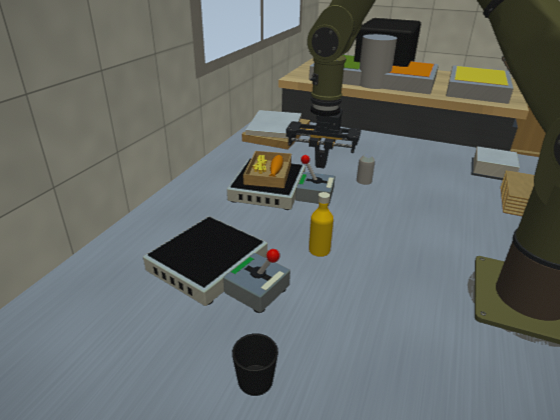

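The food lever has snapped over: its knob is at (0.559,-0.222), which matches the ON end. Back off and rise.

Emit:
play_rows --deltas '[[[1,-0.08,0,0,0,0,0],[1,-0.08,0,0,0,0,0],[1,-0.08,0,-0.2,0,0,0],[1,-0.08,0,-0.4,0,0,0],[1,-0.08,0,-0.4,0,0,0]]]'

```text
clock: 7.48
tool_pos: [0.4942, -0.233, 0.2386]
eef_rot: [0.998, 0.064, 0.006, 0.0]
contact_force: [-0.4, 0.3, -0.7]
opening: 0.004
```

Emit:
play_rows --deltas '[[[1,0,0,-0.05,0,0,0],[1,0,0,-0.05,0,0,0],[1,0,0,-0.05,0,0,0]]]'

```text
clock: 7.85
tool_pos: [0.4937, -0.2328, 0.2528]
eef_rot: [0.998, 0.064, 0.005, 0.0]
contact_force: [0.0, -0.6, -0.8]
opening: 0.004
```

```bash
python3 - <<'E'
from h import *
from plant import vision,get_state
s=get_state();print(s['clock'],s['tool_pos'],s['contact_force'],abs(s['qd']).max())
for n in("side","scene"):
  m=vision.camera_model(n);im=np.ascontiguousarray(vision.snapshot(n)[:,:,::-1]);cv2.imwrite(f"pics/{n}6.png",im)
  for c,s in blobs(im,"red",20): print(n,c,s[4],plane(m,*c,.111)[:2])
  for c,s in blobs(im,"yellow",20): print(n,c,s[4])
E
```

```text
7.85 [ 0.49367076 -0.23280023  0.25275992] [ 0.02946434 -0.56120602 -0.77676015] 0.0072902144360274855
side [304.8 158.8] 54 [ 0.55948697 -0.22210754]
side [272.6 255. ] 127 [0.47836062 0.20161147]
side [413.8  68.8] 355
side [275.9 164.3] 148
side [261.6 170.4] 20
side [320.7 230.7] 968
scene [326.2 159.4] 45 [0.47150061 0.20378161]
scene [211.6 242.2] 71 [ 0.55349923 -0.22112983]
scene [265.  191.6] 460
```

View pics/scene6.png

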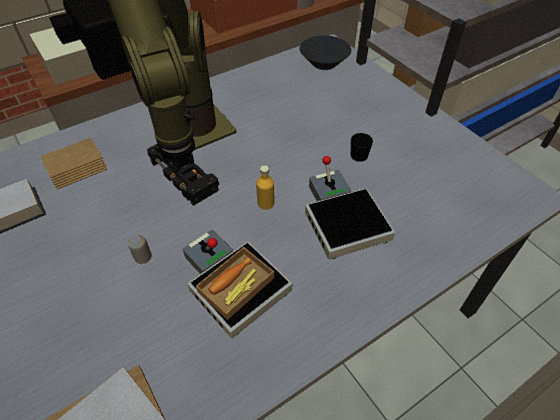

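The empty plate's knob (326,159) is at its white bar and the food plate's knob (212,242) is at its green bar. The bottle, shaker, cup and tray haven't moved, and the arm is clear.

```bash
python3 -c "
from plant import r;print(r.finish_job())"
```

```text
the job is handed in; nothing more can be done
None
```

With the fingers shut, I pushed the empty plate's lever to off first, and only then pushed the food plate's lever to on. I then backed off, rose clear and handed the job in at about 8 s, well under the 48 s limit.

- **Levers:** The last side view, taken with the arm clear, puts the empty plate's knob at (0.478, 0.202) and the food plate's at (0.559, -0.222). Both are within about 3 mm of the expected end positions. The scene camera reads 6–7 mm different in x, as it did at the start, but shows the same lever positions.
- **Order:** I measured the empty lever fully off before touching the food lever, so the two were never on together.
- **Other objects:** The sauce bottle's and chips' pixel positions match the first pictures. By eye, the tray, shaker and cup have not moved.
- **Forces:** The wrist force readings at the end of each move stayed below about 2 N.

No check failed.

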